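# Set and lock a tripod leg at its length mark in a shoe stockroom

## Task

Shorten the pulled-out top leg of the clamped photo tripod: slide the lower leg in until the near edge of its red ring is level with the mouth of the black lock collar, leaving the red cam lever open. Then hold the lower leg at that mark with your fingers while you swing the lever fully shut, the ring still at the mouth. Finish while holding: the program ends with the fingers still pressed firmly on the lower leg, and the other things on the bench are left where they are.

Things in the scene. Friction and masses are not known exactly. Their poses are not given: they have to be found in the camera images.
- tripod: Folded aluminium photo tripod, clamped in a plywood cradle; cannot move. Three parallel legs in a triangle, one on top; only the TOP leg is worked. Origin on the bench, under the point where the top leg's axis leaves its lock collar. x: level, along the legs to the feet; y: level, to the side where the red lever stands open; z: up. The top leg's axis is 100 mm above the bench.
- lower_leg: Sliding lower section of the top leg: steel tube 20 mm square, faces level and upright. Origin on its axis at the red ring's edge nearest the collar, axes as the tripod's. Ring from x = 0 to 10 mm, bare tube with thin black lines to 120, rubber foot to 150. Slides along x only, with 2 N friction while the lever is open; stays where left. Starts 60 to 125 mm beyond the mouth.
- collar_mouth (a point): Centre of the mouth of the top leg's black lock collar, on the leg's axis, 100 mm above the bench. The collar is a 34 mm square block reaching 40 mm back from it; a 26 mm square tube follows. The near edge of the red ring (origin of lower_leg) belongs here; the ring can be pushed up to 60 mm too far in.
- leg_foot (a point): Centre of the end face of the top leg's rubber foot (29 mm across), on the axis, 150 mm beyond the near edge of the red ring.
- lever (a joint): Angle (rad) of the red cam lever: 0 = fully shut, along the lower leg, pointing to the foot; grows as it swings out level towards the tripod's +y about its upright pin. Starts at 0.50 to 0.65, stays where left. Below about 0.5 the cam presses on the leg: shutting takes up to some 6 N at the tip and drags the leg 3 to 5 mm into the collar unless the leg is held.
- lever_pin (a point): The lever's pin: at x = -12, y = +19 mm in the tripod's frame, 100 mm above the bench; the pin is upright. The lever's bar is 18 mm high, 7 mm thick and ends 50 mm from the pin. The tube does not give sideways, only the lever does: with one finger on the tube's back (its -y face) and the other outside the lever, the hand must travel towards -y as the fingers close.
- lever_tip (a point): End of the red lever, mid-height and mid-thickness. Shut, it lies at x = 38, y = 22 mm in the tripod's frame, the bar's outer face at y = 25.5 and 8.5 mm clear of the tube: tube and shut lever are 35.5 mm across (from y = -10), at 0.65 rad 65 mm at the tip. Fingers down astride both just beyond the mouth have one pad on the tube's back, the other on the lever.
- low_feet (a point): Midway between the ends of the two lower legs' rubber feet, 70 mm beyond the mouth. These legs are pushed in, their black levers shut; axes 51.5 mm above the bench at y = -28 and +28 mm. Nothing of them rises above 69 mm; leave alone.
- clamp_bar (a point): Middle of the top of the cradle's nearer plywood clamp bar, 145 mm behind the mouth, 125 mm above the bench, 130 mm wide, with a 12 mm knob on each end; a second one lies 155 mm farther back, then the tripod's head (to 530 mm behind the mouth).
- shoe_tree: Loose wooden shoe tree, 190 mm long, 70 mm wide, 40 mm high, lying on the bench; leave alone. Origin under its middle.
- tape_roll: Loose brown roll of packing tape lying flat, 104 mm across, 48 mm high; leave alone. Origin under its centre.
- polish_tin: Loose black shoe polish tin, 76 mm across, 26 mm high; leave alone. Origin under its centre.
- mount_plate: Loose black camera plate 56 x 44 mm, 21 mm high with its brass screw; leave alone. Origin under its centre.
- screwdriver: Loose orange-handled screwdriver, 190 mm long, lying on the bench; leave alone. Origin under its middle, handle to its -x.
- tape_measure: Loose yellow tape measure, 68 x 38 mm, 62 mm high; leave alone. Origin under its centre.
- scanner: Loose black and grey hand scanner lying on the bench, 190 mm long, 62 mm wide, 48 mm high; leave alone. Origin under its neck.

How it is judged:
By the outcome, as a careful person would: the job done as asked, in the order asked, and still so for the second after the job is handed in, while the arm keeps its last pose, push and grip.
It also fails if it takes over 58 s, if anything falls off the work surface, if the arm or the gripper's body presses on something with over 40 N, if the wrist force passes 120 N, or if a joint passes its speed limit or range.

## Robot

A 6-joint arm with a two-finger parallel gripper is mounted at the origin on the work surface. World frame = base frame: x ahead of the robot, y to its left, z up, the work surface at z = 0. Lengths are in m, angles in rad, forces in N, time in s.
With the tool pointing down it reaches from about 0.35 to 0.85 m from the base axis. Payload 8.1 kg.
Tool frame: the origin (TCP) lies between the finger pads; the fingertips stand 11 mm ahead of it and the grasp point (between the pads) lies 8 mm behind it (robot.tips_ahead is the distance from the TCP to the fingertips, in m); z points along the fingers, y is the line along which they close (so a half turn about z gives the same grasp; the last joint's range is limited). The gripper opens to 93 mm and grips with 3 to 60 N. Pads are 15 mm wide; open, the fingers measure 128 mm over their backs; the gripper's body (75 mm by 188 mm) begins 65 mm behind the grasp point.
Start: joints at [-1.37, 0.13, 1.488, -0, 1.523, -0.085], TCP at [0.169, -0.576, 0.23] pointing down, gripper open.
Joint ranges: [-2.96, 2.96], [-0.89, 2.26], [0.02, 2.5], [-1.34, 4.48], [0, 2.73], [-2.66, 2.66]. Speed limits (rad/s): [2.39, 2.39, 2.79, 3.14, 3.14, 3.14].

## Interface

Orientations are given as a rotation vector (axis times angle).
In Python, from plant import robot gives the robot as it stands. The module is installed in compiled form; this text tells all that it offers.
- The arm moves only by the tool move_arm, never from a script. Its argument "deltas" is one flat list of numbers, 7 for each row, row after row: the shift along the tool's x, y, z in m, then the turn, a rotation vector about the tool's x, y, z in rad, then the opening, from 0 (shut) to 1 (fully open). A call has 1 to 12 rows; each row is the pose to reach, as a shift and turn from the pose commanded when the call began, along the tool's axes at that moment; what a row does not reach only later rows make up. A row lasts 1/8 s, in which the tool goes at most 62.5 mm and 10.7 degrees, less where a joint would pass 70% of its speed; a pose out of reach is approached as far as the arm can. A call with a gripper value outside its range is refused whole. The fingers move at their own pace and stop on an object; "squeeze" is the grip in N (left out, the last holds). Time passes only in rows, so rows that repeat a pose let the fingers close. It gives the time, the measured TCP pose, the force, the opening and the grip force at its end, in the units of the state.
- robot.read_state(): the state, without advancing time (a new reading comes with each control period).
- robot.read_camera(name): name is "side" or "top"; returns (picture, depth): 400x640x3 uint8, red, green, blue; 400x640 float32, m along the optical axis (not along the pixel's ray), 0 where there is no reading.
- robot.camera_model(name): a dict with "K" (3x3 intrinsics, pixels), "R" (3x3) and "t" (3): a world point X has camera coordinates R X + t. Camera axes: x right, y down, z forward; pixel columns grow to the right and rows downward; lengths in m; the calibration is good to about 2 mm. A picture is of the moment at which its call begins. camera_model takes no time and is no camera call.
- robot.close_job(): hands the job in; it is judged then, once.
Trained networks look in the newest picture that a camera, given by its name, has taken for a name from the list of things; names that differ only in an ending like _2 or _b are one class to them, and where a whole thing is asked for, a point or a joint stands for the part that bears it (a point fixed in the world has none). Each returns a list of dicts, best first, with "confidence" (0 to 1); they miss things now and then, are a little off and sometimes report something else, mostly with a low value. They report only what shows in the picture. A call takes as long as a camera call.
- robot.recognise(camera, label): "uv" ([column, row] in pixels, amid what is visible of it).
The state is a dict: "t": time; "q": joint angles; "dq": joint speeds; "joint_torque": joint torques, N m; "tool_pos": TCP position; "orientation": TCP orientation; "force": force on the tool from outside, world axes, zero at the start; "wrist_torque": the same for the moment, N m; "opening": finger opening in m; "gripper_force": force on a finger pad.
Only numpy, scipy, OpenCV 4.12 (cv2) and the standard library are available. Lean on these libraries where they do the work, as an engineer would, in place of code of your own. Each camera call takes 0.05 s, during which the arm holds its last target. There are 200 camera calls.

## Working session

There is one attempt and no reset: what is moved stays moved. The work goes in short steps, Python scripts to look and compute and a tool call to move; the robot and the scene stay as the last step left them, time stands still between calls to the robot, and variables do not carry over. Pictures are saved under pics/ and viewed, at most 10 in all, crops included, and the job is handed in when it is done.

Besides the shell and the picture viewer there is one more tool, called as a command line: name --argument value ..., lists and objects as JSON in quotes. move_arm: Moves the arm, as the interface text tells. Its arguments: {"type":"object","properties":{"deltas":{"type":"array","items":{"type":"number"}},"squeeze":{"type":"number"}},"required":["deltas"]}

```bash
mkdir -p pics; cat > h.py <<'E'
import numpy as np, cv2
from plant import robot
def shot(cam,fn=None):
    p,d=robot.read_camera(cam); m=robot.camera_model(cam)
    if fn: cv2.imwrite('pics/'+fn,p[:,:,::-1])
    return p,d,m
def world(d,m,u,v):
    u=np.asarray(u);v=np.asarray(v)
    z=d[v.astype(int),u.astype(int)]
    r=np.linalg.inv(m['K'])@np.stack([u,v,np.ones(u.shape)]).astype(float)
    return (m['R'].T@((r*z)-np.reshape(m['t'],(3,1)))).T
def red(p,d):
    h=cv2.cvtColor(p,cv2.COLOR_RGB2HSV)
    return (((h[...,0]<8)|(h[...,0]>172))&(h[...,1]>150)&(h[...,2]>70)&(d>0))
E
python3 - <<'E'
from h import *
for c in('top','side'):
    p,d,m=shot(c,c+'1.png')
    print(c,'cam',(-m['R'].T@m['t']).round(3), m['K'][0,0])
    for l in('lower_leg','lever','lever_tip','leg_foot','collar_mouth','low_feet'):
        r=robot.recognise(c,l)
        for x in r[:2]:
            u,v=x['uv'];print(l,round(x['confidence'],2),np.round(x['uv']),world(d,m,[u],[v]).round(3))
    n,L,s,ce=cv2.connectedComponentsWithStats(red(p,d).astype('uint8'))
    for i in range(1,n):
        if s[i,4]>15:
            v,u=np.where(L==i);w=world(d,m,u,v);print('red',s[i],np.median(w,0).round(3),w.min(0).round(3),w.max(0).round(3))
E
```

```text
top cam [ 0.389 -0.089  1.248] 455.19089200413976
lower_leg 0.8 [283. 228.] [[ 0.484 -0.024  0.108]]
lower_leg 0.16 [315. 249.] [[ 0.438 -0.107  0.012]]
lever 0.72 [156. 198.] [[0.556 0.293 0.114]]
lever 0.52 [238. 197.] [[0.569 0.097 0.062]]
leg_foot 0.62 [275. 225.] [[ 0.492 -0.004  0.11 ]]
collar_mouth 0.62 [156. 199.] [[0.554 0.293 0.115]]
low_feet 0.79 [156. 198.] [[0.555 0.293 0.115]]
low_feet 0.46 [364. 142.] [[ 0.724 -0.234  0.059]]
red [296   0  10  40 204] [ 1.397 -0.037 -0.496] [ 1.307 -0.063 -0.679] [ 1.479 -0.023 -0.476]
red [  430     0   137   117 10301] [ 0.904 -0.588  0.115] [ 0.813 -0.766 -0.501] [ 1.492 -0.431  0.123]
red [ 140   18   87   20 1361] [ 1.361  0.437 -0.519] [ 0.974  0.232 -0.756] [1.542 0.623 0.138]
red [351  64   3  14  34] [ 0.9   -0.196  0.13 ] [ 0.895 -0.204  0.072] [ 0.903 -0.191  0.155]
red [283  75  11  24 156] [ 0.882 -0.026  0.055] [ 0.861 -0.039  0.01 ] [ 0.919 -0.01   0.067]
red [228 197  18   9  67] [0.554 0.097 0.107] [0.542 0.074 0.052] [0.569 0.118 0.115]
red [  503   238   137   143 15600] [ 0.311 -0.684  0.229] [ 0.139 -1.439 -0.624] 
[... 1055 characters left out ...]
24  0.634 -0.174] [-0.092  1.419  0.202]
red [454  53  28  54 513] [ 1.926  1.41  -0.398] [ 1.836  1.222 -0.658] [ 1.946  1.643 -0.275]
red [409  60  16  38 372] [ 1.459  1.229 -0.334] [ 1.033  0.455 -0.463] [1.497 1.346 0.143]
red [299 148  11  12  59] [0.553 0.099 0.101] [0.538 0.071 0.068] [0.561 0.134 0.112]
red [413 170  22  17 296] [ 0.887 -0.031  0.037] [ 0.86  -0.042  0.009] [0.936 0.043 0.063]
red [459 198   4  13  35] [ 0.903 -0.205  0.093] [ 0.9   -0.209  0.075] [ 0.909 -0.19   0.113]
red [  468   262   172   138 15355] [ 0.899 -0.591  0.115] [ 0.813 -0.72   0.005] [ 1.02  -0.436  0.12 ]
red [286 387  43  13 300] [ 0.426 -0.628  0.231] [ 0.386 -0.639  0.228] [ 0.444 -0.621  0.234]
```

```bash
python3 - <<'E'
import cv2
a=cv2.imread('pics/top1.png')[130:280,100:400];b=cv2.imread('pics/side1.png')[90:240,200:400]
cv2.imwrite('pics/topc.png',cv2.resize(a,(800,400),interpolation=cv2.INTER_CUBIC))
cv2.imwrite('pics/sidec.png',cv2.resize(b,(800,600),interpolation=cv2.INTER_CUBIC))
E
```

```text
(no output)
```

View pics/top1.png

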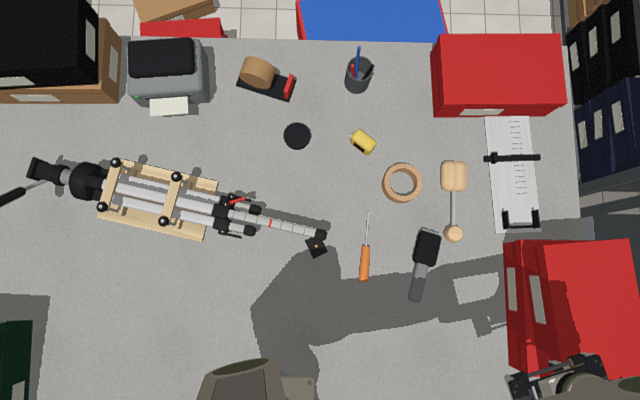

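View pics/topc.png

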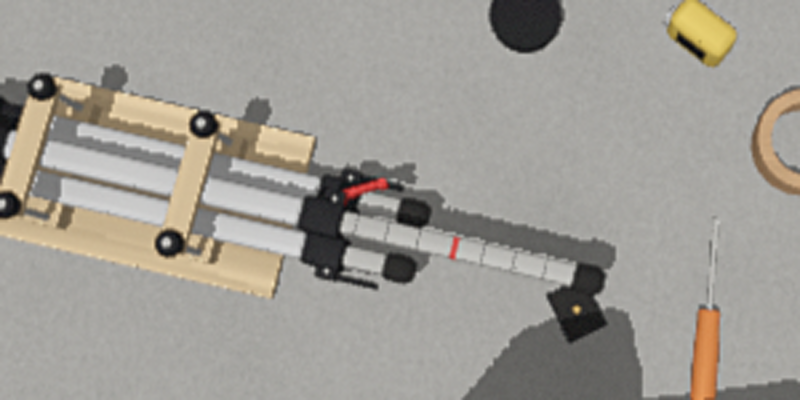

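View pics/sidec.png

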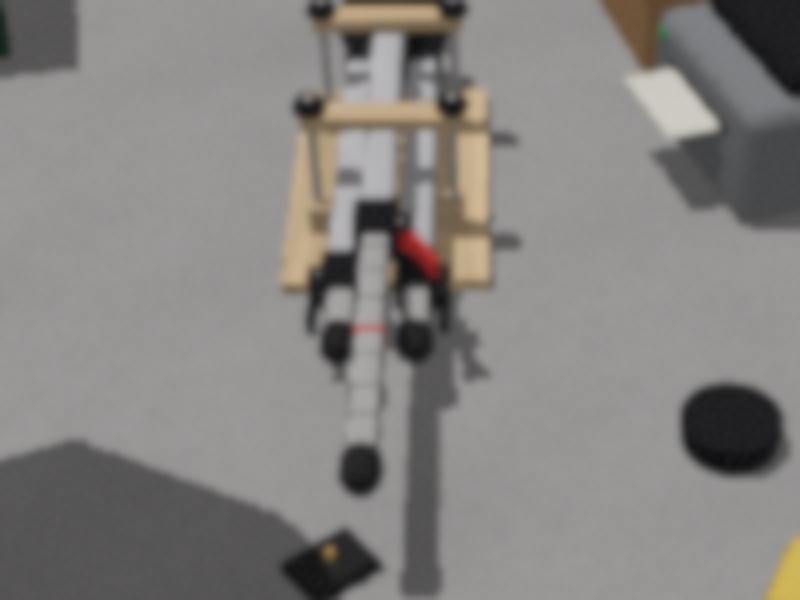

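Top view: tripod points to the right and slightly down. The mouth is at about px (229,213), the ring near edge at (270,222) and the foot end at (326,236). The red lever is open on the upper side, tip about (245,198), and the camera plate lies just below the foot at (316,246).

```bash
cat >> h.py <<'E'
def plane(m,u,v,z):
    r=m['R'].T@np.linalg.inv(m['K'])@np.stack([np.asarray(u,float),np.asarray(v,float),np.ones(len(u))])
    c=-m['R'].T@m['t']; return (c[:,None]+r*((z-c[2])/r[2])).T
def proj(m,X):
    q=m['K']@(m['R']@np.asarray(X).T+np.reshape(m['t'],(3,1))); return (q[:2]/q[2]).T
E
cat > fit.py <<'E'
from h import *
def profile(p,m,o,ex,ey,z=0.11,x0=-60,x1=220,w=7,step=1):
    xs=np.arange(x0,x1,step)/1000; ys=np.arange(-w,w+1)/1000
    P=np.array([[[*(o+ex*x+ey*y),z] for y in ys] for x in xs]).reshape(-1,3)
    uv=proj(m,P).astype('float32')
    s=cv2.remap(p,uv[:,0].reshape(len(xs),-1),uv[:,1].reshape(len(xs),-1),cv2.INTER_LINEAR)
    return xs,s.astype(float).mean(1)
if __name__=='__main__':
    p,d,m=shot('top')
    v,u=np.mgrid[195:250,215:335]; u=u.ravel();v=v.ravel()
    w=world(d,m,u,v); 
    a0=plane(m,[232],[213.5],.11)[0,:2];a1=plane(m,[310],[232],.11)[0,:2]
    ex=(a1-a0)/np.linalg.norm(a1-a0);o=a0
    for k in range(4):
        ey=np.array([-ex[1],ex[0]])
        q=plane(m,u,v,.11)[:,:2]-o
        X=q@ex;Y=q@ey
        g=(w[:,2]>.095)&(w[:,2]<.125)&(abs(Y)<.016)&(X>.01)&(X<.15)
        b=np.polyfit(X[g],Y[g],1); o=o+ey*b[1]; ex=ex+ey*b[0]; ex/=np.linalg.norm(ex)
    ey=np.array([-ex[1],ex[0]])
    print('o',o,'ex',ex,'ang',np.degrees(np.arctan2(ex[1],ex[0])),'z',np.median(w[g,2]),g.sum(), 'Yw',np.percentile(Y[g],[2,98]))
    xs,s=profile(p,m,o,ex,ey)
    for x,c in list(zip(xs,s))[::2]: print(round(x*1000),c.round().astype(int),end=' | ')
E
python3 fit.py
```

```text
o [0.51942308 0.10388819] ex [-0.21569235 -0.97646137] ang -102.45614913683357 z 0.10998394873209366 467 Yw [-0.00999679  0.01000017]
-60 [205 205 204] | -58 [206 206 205] | -56 [205 205 204] | -54 [193 193 192] | -52 [155 155 154] | -50 [81 81 81] | -48 [42 42 45] | -46 [40 39 42] | -44 [44 44 46] | -42 [46 45 48] | -40 [45 45 46] | -38 [46 46 47] | -36 [45 45 46] | -34 [45 45 47] | -32 [46 46 48] | -30 [45 46 48] | -28 [45 45 47] | -26 [46 46 47] | -24 [46 46 48] | -22 [45 45 47] | -20 [45 45 47] | -18 [45 45 47] | -16 [41 41 43] | -14 [38 38 39] | -12 [71 70 69] | -10 [141 140 136] | -8 [187 186 182] | -6 [191 190 185] | -4 [187 187 182] | -2 [187 186 182] | 0 [182 181 177] | 2 [168 167 163] | 4 [168 167 163] | 6 [184 183 179] | 8 [186 185 182] | 10 [186 185 181] | 12 [186 185 181] | 14 [186 186 181] | 16 [186 185 181] | 18 [185 185 181] | 20 [186 185 181] | 22 [185 184 181] | 24 [186 185 181] | 26 [187 186 182] | 28 [187 187 182] | 30 [181 180 176] | 32 [160 159 155] | 34 [170 169 166] | 36 [187 186 182] | 38 [188 188 183] | 40 [188 187 182] | 42 [187 186 182] | 44 [188 187 183] 
[... 1005 characters left out ...]
89 185] | 150 [190 189 184] | 152 [183 183 179] | 154 [165 165 161] | 156 [169 168 164] | 158 [184 183 178] | 160 [188 187 183] | 162 [190 189 185] | 164 [189 188 185] | 166 [190 188 184] | 168 [190 189 185] | 170 [190 189 185] | 172 [190 189 185] | 174 [190 188 185] | 176 [189 189 184] | 178 [190 190 185] | 180 [190 189 185] | 182 [186 185 181] | 184 [168 167 164] | 186 [171 170 166] | 188 [187 187 182] | 190 [191 190 185] | 192 [191 190 186] | 194 [189 188 185] | 196 [189 188 184] | 198 [189 188 184] | 200 [189 189 185] | 202 [190 189 185] | 204 [189 189 184] | 206 [190 189 186] | 208 [193 192 187] | 210 [187 186 181] | 212 [141 140 137] | 214 [72 70 69] | 216 [44 42 41] | 218 [44 43 42] |
```

```bash
cat > goal.py <<'E'
import sys
from h import *
from scipy.spatial.transform import Rotation as R
ex=np.array([-0.2157,-0.9765,0]);ey=np.array([-ex[1],ex[0],0]);T=np.array([0.51942,0.10389,0])-0.0104*ex
def rep(x,y,z):
    s=robot.read_state();r=R.from_rotvec(s['orientation']);M=r.as_matrix()
    yy=ey if M[:,1]@ey>0 else -ey
    G=np.stack([np.cross(yy,[0,0,-1]),yy,[0,0,-1]],1)
    g=T+ex*x/1e3+ey*y/1e3+[0,0,z/1e3]
    print('t',s['t'],'pos',s['tool_pos'],'trip xyz mm',[round(float(v)*1e3,1) for v in ((s['tool_pos']-T)@ex,(s['tool_pos']-T)@ey,s['tool_pos'][2])])
    print('F trip',[round(float(np.dot(s['force'],a)),2) for a in (ex,ey,[0,0,1])],'open',s['opening'],'gf',s['gripper_force'])
    print('shift',(M.T@(g-s['tool_pos'])).round(4),'turn',(r.inv()*R.from_matrix(G)).as_rotvec().round(4))
    print('tool axes in trip: ',(np.stack([ex,ey,[0,0,1]])@M).round(3).tolist(),'q',np.round(s['q'],2))
if __name__=='__main__': rep(*map(float,sys.argv[1:4]))
E
python3 goal.py 179 0 180
```

```text
t 0.75 pos [ 0.16916649 -0.57567568  0.22968541] trip xyz mm [749.5, -195.4, 229.7]
F trip [0.28, -0.1, 0.17] open 0.09272484899143503 gf 0.0
shift [ 0.4463 -0.4056  0.0497] turn [ 1.0000e-04  0.0000e+00 -1.0676e+00]
tool axes in trip:  [[-0.482, 0.876, 0.0], [0.876, 0.482, 0.0], [-0.0, 0.0, -1.0]] q [-1.37  0.13  1.49 -0.    1.52 -0.09]
```

move_arm --deltas '[0.037,-0.034,0,0,0,-0.089,1,0.074,-0.068,0,0,0,-0.178,1,0.112,-0.101,0,0,0,-0.267,1,0.149,-0.135,0,0,0,-0.356,1,0.186,-0.169,0.005,0,0,-0.445,1,0.223,-0.203,0.01,0,0,-0.534,1,0.26,-0.237,0.016,0,0,-0.623,1,0.298,-0.27,0.023,0,0,-0.712,1,0.335,-0.304,0.03,0,0,-0.801,1,0.372,-0.338,0.037,0,0,-0.89,1,0.409,-0.372,0.044,0,0,-0.979,1,0.446,-0.4055,0.05,0,0,-1.0675,1]' --squeeze 25

```text
t: 2.25
tool_pos: [0.4835, -0.0593, 0.1797]
orientation: [2.446, 1.971, 0.001]
force: [0.9, -0.6, -0.0]
opening: 0.093
gripper_force: 0.0
```

```bash
python3 goal.py 179 0 99
```

```text
t 2.25 pos [ 0.48352184 -0.05931159  0.17969122] trip xyz mm [177.5, 0.1, 179.7]
F trip [0.37, 0.96, -0.01] open 0.09303959237738196 gf 0.0
shift [-0.0015 -0.0002  0.0807] turn [0.0008 0.0001 0.0029]
tool axes in trip:  [[-1.0, -0.003, 0.0], [-0.003, 1.0, 0.001], [-0.0, 0.001, -1.0]] q [-0.23 -0.15  1.86 -0.    1.43 -0.01]
```

move_arm --deltas '[0,0,0.03,0,0,0.003,1,0,0,0.06,0,0,0.003,1,0,0,0.085,0,0,0.003,1,0,0,0.085,0,0,0.003,0.5,0,0,0.085,0,0,0.003,0,0,0,0.085,0,0,0.003,0,0,0,0.085,0,0,0.003,0,0,0,0.085,0,0,0.003,0]' --squeeze 25

```text
t: 3.25
tool_pos: [0.4831, -0.061, 0.0952]
orientation: [2.452, 1.963, 0.001]
force: [-0.2, -0.7, -0.1]
opening: 0.0474
gripper_force: 0.0
```

```bash
python3 goal.py 79 0 94
```

```text
t 3.25 pos [ 0.48309174 -0.06096955  0.09518903] trip xyz mm [179.2, 0.1, 95.2]
F trip [0.69, -0.01, -0.05] open 0.047428023237155545 gf 0.0
shift [ 0.1002 -0.0004  0.0012] turn [ 0.0009  0.     -0.0032]
tool axes in trip:  [[-1.0, 0.003, 0.0], [0.003, 1.0, 0.001], [-0.0, 0.001, -1.0]] q [-0.23 -0.07  1.94  0.    1.27 -0.01]
```

move_arm --deltas '[0,0,0.001,0,0,-0.003,0,0,0,0.001,0,0,-0.003,0,0,0,0.001,0,0,-0.003,0,0,0,0.001,0,0,-0.003,0]' --squeeze 25

```text
t: 3.75
tool_pos: [0.4839, -0.0611, 0.0937]
orientation: [2.448, 1.966, 0.003]
force: [8.1, -1.7, -4.9]
opening: 0.0197
gripper_force: 25.0
```

move_arm --deltas '[0.01,0,0,0,0,0,0,0.025,0,0,0,0,0,0,0.04,0,0,0,0,0,0,0.055,0,0,0,0,0,0,0.07,0,0,0,0,0,0,0.085,0,0,0,0,0,0,0.095,0,0,0,0,0,0,0.1,0,0,0,0,0,0,0.1,0,0,0,0,0,0]'

```text
t: 4.88
tool_pos: [0.5055, 0.037, 0.0937]
orientation: [2.448, 1.967, 0.003]
force: [7.2, 0.7, -5.4]
opening: 0.0199
gripper_force: 25.0
```

```bash
cat > look.py <<'E'
from fit import *
from goal import T,ex,ey,rep
import sys
p,d,m=shot('top',sys.argv[1]+'_top.png')
for w0 in (-6,0,6):
  xs,s=profile(p,m,(T+ey*w0/1e3)[:2],ex[:2],ey[:2],x0=-8,x1=24,w=3)
  print(w0,[(round(x*1e3),int(c[0]),int(c[0]-c[1])) for x,c in zip(xs,s)])
xs,s=profile(p,m,T[:2],ex[:2],ey[:2],x0=100,x1=170,w=4,step=2);print([(round(x*1e3),int(c[0])) for x,c in zip(xs,s)])
p,d,m2=shot('side',sys.argv[1]+'_side.png')
xs,s=profile(p,m2,T[:2],ex[:2],ey[:2],x0=-8,x1=24,w=5)
print('side',[(round(x*1e3),int(c[0]),int(c[0]-c[1])) for x,c in zip(xs,s)])
for n,mm in (('top',m),('side',m2)):
  a=cv2.imread(f'pics/{sys.argv[1]}_{n}.png'); u,v=proj(mm,(T+[0,0,.11]+ex*.02)[None])[0].astype(int)
  cv2.imwrite(f'pics/{sys.argv[1]}_{n}c.png',cv2.resize(a[v-30:v+30,u-40:u+40],(800,600),interpolation=cv2.INTER_CUBIC))
rep(25,30,94)
E
python3 look.py a
```

```text
-6 [(-8, 184, 7), (-7, 185, 7), (-6, 184, 7), (-5, 184, 6), (-4, 184, 6), (-3, 184, 6), (-2, 184, 6), (-1, 184, 7), (0, 184, 7), (1, 184, 7), (2, 184, 7), (3, 183, 7), (4, 183, 6), (5, 183, 7), (6, 183, 7), (7, 183, 7), (8, 184, 7), (9, 184, 7), (10, 183, 7), (11, 183, 7), (12, 183, 7), (13, 182, 7), (14, 182, 7), (15, 182, 7), (16, 182, 7), (17, 182, 7), (18, 182, 7), (19, 182, 6), (20, 181, 6), (21, 181, 7), (22, 181, 7), (23, 181, 6)]
0 [(-8, 187, 7), (-7, 187, 7), (-6, 187, 7), (-5, 188, 7), (-4, 188, 7), (-3, 188, 7), (-2, 187, 7), (-1, 187, 7), (0, 187, 7), (1, 187, 7), (2, 187, 7), (3, 187, 7), (4, 187, 7), (5, 187, 7), (6, 187, 7), (7, 186, 7), (8, 186, 7), (9, 186, 7), (10, 186, 7), (11, 186, 8), (12, 186, 7), (13, 185, 7), (14, 185, 7), (15, 185, 7), (16, 186, 7), (17, 186, 7), (18, 185, 6), (19, 185, 7), (20, 185, 7), (21, 185, 7), (22, 185, 7), (23, 185, 7)]
6 [(-8, 190, 7), (-7, 190, 7), (-6, 190, 7), (-5, 190, 7), (-4, 191, 6), (-3, 190, 7), (-2, 190, 7), (-1, 190, 7), (0, 190, 7), (1, 190, 7), (2, 190, 7), (3, 189, 7), (4, 190, 7), (5, 189, 7), (6, 189, 7), (7, 189, 7)
[... 680 characters left out ...]
4, 60, 2), (-3, 63, 2), (-2, 67, 2), (-1, 71, 1), (0, 74, 1), (1, 76, 1), (2, 78, 1), (3, 81, 1), (4, 83, 1), (5, 83, 1), (6, 82, 2), (7, 81, 2), (8, 79, 2), (9, 78, 2), (10, 80, 2), (11, 81, 2), (12, 83, 2), (13, 85, 2), (14, 87, 3), (15, 94, 3), (16, 100, 3), (17, 106, 2), (18, 112, 3), (19, 118, 2), (20, 123, 2), (21, 128, 2), (22, 133, 2), (23, 138, 2)]
t 4.975 pos [0.50543931 0.03693808 0.0936386 ] trip xyz mm [78.8, 0.8, 93.6]
F trip [-1.66, 6.39, -5.01] open 0.019793121999258083 gf 24.999243915081024
shift [ 0.0538  0.0292 -0.0003] turn [ 0.0023 -0.0007  0.    ]
tool axes in trip:  [[-1.0, -0.0, -0.001], [-0.0, 1.0, 0.002], [0.001, 0.002, -1.0]] q [-0.03 -0.01  1.89  0.    1.26  0.19]
```

move_arm --deltas '[0.003,0,0,0,0,0,0,0.003,0,0,0,0,0,0,0.003,0,0,0,0,0,0,0.003,0,0,0,0,0,1,0.003,0,0,0,0,0,1,0.003,0,0,0,0,0,1,0.003,0,0,0,0,0,1,0.003,0,-0.03,0,0,0,1,0.003,0,-0.06,0,0,0,1,-0.05,0,-0.06,0,0,0,1,-0.1,0,-0.06,0,0,0,1,-0.13,0,-0.06,0,0,0,1]'

```text
t: 6.48
tool_pos: [0.4757, -0.092, 0.1538]
orientation: [2.45, 1.966, -0.0]
force: [-0.1, -0.2, -0.0]
opening: 0.0925
gripper_force: 0.0
```

```bash
python3 look.py b
```

```text
-6 [(-8, 45, 0), (-7, 43, 0), (-6, 41, 0), (-5, 38, -1), (-4, 35, -1), (-3, 39, -1), (-2, 58, 3), (-1, 83, 10), (0, 119, 20), (1, 160, 31), (2, 189, 58), (3, 199, 93), (4, 203, 122), (5, 201, 126), (6, 200, 118), (7, 197, 100), (8, 190, 65), (9, 183, 26), (10, 178, 3), (11, 180, -2), (12, 181, -4), (13, 183, -2), (14, 183, -1), (15, 183, 0), (16, 182, 0), (17, 181, 0), (18, 180, 0), (19, 180, 0), (20, 181, 0), (21, 182, 0), (22, 184, 0), (23, 185, 0)]
0 [(-8, 40, -1), (-7, 39, -1), (-6, 38, -1), (-5, 35, -2), (-4, 35, -2), (-3, 39, -2), (-2, 57, 1), (-1, 89, 7), (0, 125, 13), (1, 159, 31), (2, 184, 61), (3, 198, 96), (4, 202, 118), (5, 203, 129), (6, 201, 118), (7, 196, 91), (8, 190, 57), (9, 184, 25), (10, 181, 3), (11, 180, -3), (12, 180, -3), (13, 180, -2), (14, 180, -1), (15, 181, 0), (16, 181, 0), (17, 181, 0), (18, 181, 0), (19, 181, 1), (20, 181, 0), (21, 181, 0), (22, 182, 0), (23, 182, 0)]
6 [(-8, 41, 0), (-7, 40, 0), (-6, 38, 0), (-5, 34, 0), (-4, 30, -1), (-3, 37, -1), (-2, 50, 1), (-1, 74, 6), (0, 110, 13), (1, 147, 26), (2, 172, 58), (3, 188, 99), (4, 195, 125), (5, 196,
[... 718 characters left out ...]
 56, 2), (-5, 57, 2), (-4, 58, 2), (-3, 60, 2), (-2, 61, 2), (-1, 62, 2), (0, 63, 2), (1, 63, 2), (2, 63, 2), (3, 64, 2), (4, 64, 2), (5, 64, 2), (6, 64, 2), (7, 65, 2), (8, 65, 1), (9, 65, 1), (10, 65, 1), (11, 65, 1), (12, 64, 1), (13, 64, 1), (14, 64, 1), (15, 64, 1), (16, 63, 1), (17, 63, 1), (18, 62, 1), (19, 61, 1), (20, 60, 1), (21, 58, 1), (22, 57, 1), (23, 56, 0)]
t 6.575 pos [ 0.47574657 -0.09258933  0.15377991] trip xyz mm [211.7, -0.3, 153.8]
F trip [-1.39, 0.36, 0.84] open 0.09288057510043395 gf 0.0
shift [0.1868 0.0297 0.0596] turn [ 0.0002  0.0008 -0.0032]
tool axes in trip:  [[-1.0, 0.003, 0.001], [0.003, 1.0, 0.0], [-0.001, 0.0, -1.0]] q [-0.3  -0.14  1.89 -0.    1.38 -0.08]
```

View pics/b_topc.png

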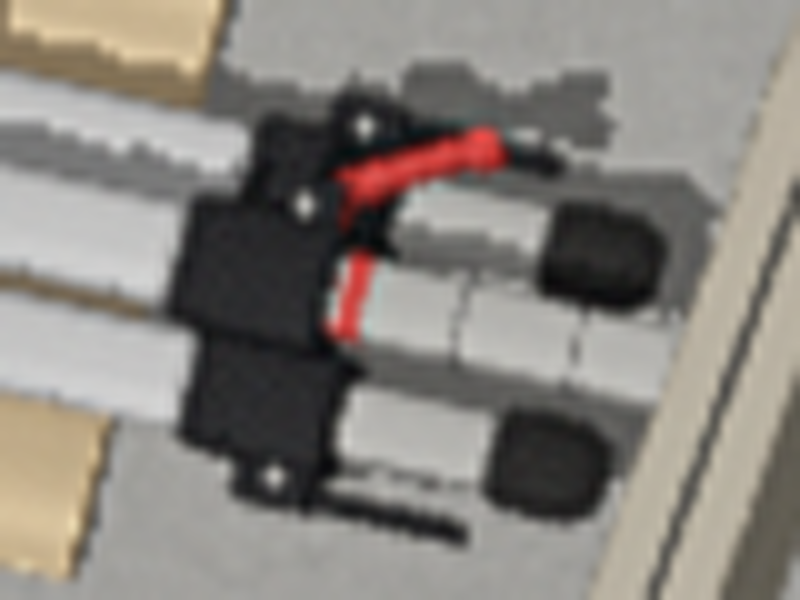

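View pics/b_sidec.png

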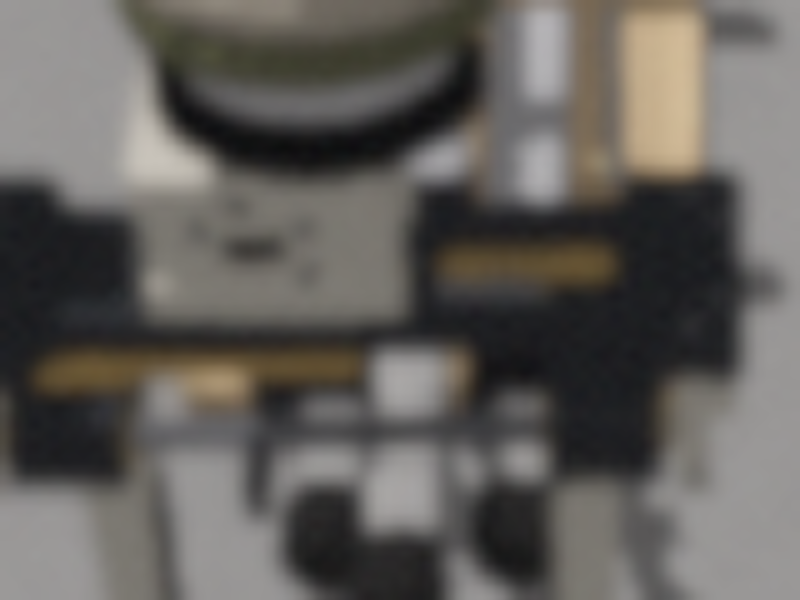

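Top crop: the dark-to-light step at the mouth is at crop (335,290), the visible red band is at (340–370), and the lever is open with its tip at (500,145). The visible band is 6 mm wide and centred on the given 10 mm ring. Foot and ring centre both put the ring's near edge within about 0.5 mm of the mouth. The arm blocks the side view. Next I put the fingers astride the tube and lever.

move_arm --deltas '[0.046,0.006,0,0,0,-0.002,1,0.092,0.012,0,0,0,-0.002,1,0.138,0.018,0,0,0,-0.002,1,0.185,0.025,0,0,0,-0.002,1,0.185,0.025,0,0,0,-0.002,1,0.185,0.025,0.02,0,0,-0.002,1,0.185,0.025,0.04,0,0,-0.002,1,0.185,0.025,0.06,0,0,-0.002,1,0.185,0.025,0.06,0,0,-0.002,1]' --squeeze 20

```text
t: 7.7
tool_pos: [0.538, 0.084, 0.0902]
orientation: [-2.446, -1.966, 0.008]
force: [-0.1, 0.7, 0.6]
opening: 0.0932
gripper_force: 0.0
```

```bash
python3 goal.py 24 36.5 94; python3 - <<'E'
from h import *
p,d,m=shot('side','c_side.png')
from goal import T,ex,ey
u,v=proj(m,(T+[0,0,.11]+ex*.02)[None])[0].astype(int)
cv2.imwrite('pics/c_sidec.png',cv2.resize(p[v-45:v+45,u-60:u+60,::-1],(800,600),interpolation=cv2.INTER_CUBIC))
E
```

```text
t 7.7 pos [0.5379799  0.08399216 0.09015995] trip xyz mm [25.8, 22.4, 90.2]
F trip [-0.61, -0.26, 0.58] open 0.0931571965187532 gf 0.0
shift [ 0.0018  0.0141 -0.0039] turn [-0.0056  0.0017  0.0004]
tool axes in trip:  [[-1.0, -0.0, 0.002], [-0.0, 1.0, -0.006], [-0.002, -0.006, -1.0]] q [ 0.06  0.1   1.78 -0.    1.26  0.28]
```

View pics/c_sidec.png

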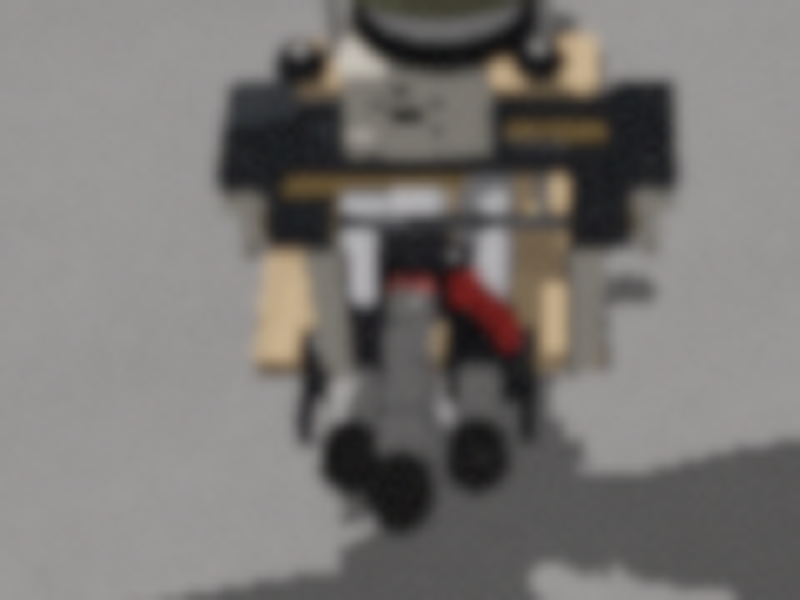

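Side view: the left finger is at (340,310) outside the tube's back and the right finger at (590,310) outside the red lever. The ring is at the mouth (410,282). Now I bring the back pad to the tube.

move_arm --deltas '[0,0,-0.003,0,0,0,1,0,0.005,-0.003,0,0,0,1,0,0.009,-0.003,0,0,0,1,0,0.009,-0.003,0,0,0,1,0,0.009,-0.003,0,0,0,1]'

```text
t: 8.38
tool_pos: [0.5494, 0.0832, 0.0966]
orientation: [-2.447, -1.97, 0.0]
force: [0.6, 0.4, -0.1]
opening: 0.0928
gripper_force: 0.0
```

```bash
python3 goal.py 24 36.5 94
```

```text
t 8.375 pos [0.54938189 0.08318351 0.0965936 ] trip xyz mm [24.2, 33.7, 96.6]
F trip [-0.49, 0.53, -0.07] open 0.0927989602133912 gf 0.0
shift [0.0002 0.0028 0.0026] turn [-0.0002 -0.      0.0019]
tool axes in trip:  [[-1.0, -0.002, -0.0], [-0.002, 1.0, -0.0], [0.0, -0.0, -1.0]] q [0.06 0.12 1.75 0.   1.27 0.27]
```

move_arm --deltas '[0,0,0.003,0,0,0,1,0,0.002,0.003,0,0,0,1,0,0.003,0.003,0,0,0,1,0,0.004,0.003,0,0,0,1,0,0.0045,0.003,0,0,0,1,0,0.0045,0.003,0,0,0,1]'

```text
t: 9.12
tool_pos: [0.5529, 0.0824, 0.0935]
orientation: [-2.446, -1.969, 0.002]
force: [-6.2, 1.0, 4.2]
opening: 0.0932
gripper_force: 2.9
```

```bash
python3 goal.py 24 36.5 94
```

```text
t 9.125 pos [0.55290381 0.0823966  0.09349221] trip xyz mm [24.2, 37.3, 93.5]
F trip [0.41, -6.29, 4.16] open 0.0931903884898282 gf 2.874731719493866
shift [ 0.0002 -0.0008 -0.0005] turn [-0.0021  0.0002  0.002 ]
tool axes in trip:  [[-1.0, -0.002, 0.0], [-0.002, 1.0, -0.002], [-0.0, -0.002, -1.0]] q [0.06 0.13 1.74 0.   1.27 0.27]
```

move_arm --deltas '[0,-0.002,0,0,0,0,0.95,0,-0.004,0,0,0,0,0.9,0,-0.006,0,0,0,0,0.86,0,-0.0085,0,0,0,0,0.81,0,-0.0105,0,0,0,0,0.76,0,-0.0125,0,0,0,0,0.71,0,-0.0125,0,0,0,0,0.71,0,-0.0125,0,0,0,0,0.71]' --squeeze 30

```text
t: 10.12
tool_pos: [0.5399, 0.0852, 0.0933]
orientation: [-2.445, -1.968, 0.004]
force: [-9.9, 1.9, 6.4]
opening: 0.0662
gripper_force: 5.5
```

```bash
python3 goal.py 24 36.5 94
```

```text
t 10.125 pos [0.5398794  0.08523808 0.09334725] trip xyz mm [24.2, 24.0, 93.3]
F trip [0.32, -10.06, 6.4] open 0.06619451949021263 gf 5.475880354642868
shift [ 0.0002  0.0125 -0.0007] turn [-0.0037  0.0004  0.0021]
tool axes in trip:  [[-1.0, -0.002, 0.0], [-0.002, 1.0, -0.004], [-0.0, -0.004, -1.0]] q [0.06 0.1  1.78 0.   1.27 0.28]
```

move_arm --deltas '[0,0.001,0,0,0,0,0.71,0,0.002,0,0,0,0,0.71,0,0.001,0,0,0,0,0.689,0,0,0,0,0,0,0.667,0,-0.001,0,0,0,0,0.646,0,-0.002,0,0,0,0,0.624,0,-0.003,0,0,0,0,0.602,0,-0.004,0,0,0,0,0.581,0,-0.004,0,0,0,0,0.581]' --squeeze 35

```text
t: 11.25
tool_pos: [0.5343, 0.0864, 0.0932]
orientation: [-2.443, -1.967, 0.008]
force: [-19.3, 2.9, 13.5]
opening: 0.0549
gripper_force: 13.3
```

```bash
python3 goal.py 24 36.5 94
```

```text
t 11.25 pos [0.53425295 0.08644798 0.09323876] trip xyz mm [24.2, 18.2, 93.2]
F trip [1.32, -19.51, 13.51] open 0.05485702487509493 gf 13.316000439226627
shift [ 0.0002  0.0182 -0.0009] turn [-0.0074  0.0008  0.0023]
tool axes in trip:  [[-1.0, -0.002, 0.001], [-0.002, 1.0, -0.007], [-0.001, -0.007, -1.0]] q [0.06 0.09 1.79 0.   1.27 0.28]
```

move_arm --deltas '[0,-0.001,0,0,0,0,0.56,0,-0.002,0,0,0,0,0.538,0,-0.003,0,0,0,0,0.516,0,-0.004,0,0,0,0,0.495,0,-0.005,0,0,0,0,0.473,0,-0.005,0,0,0,0,0.473]'

```text
t: 12.0
tool_pos: [0.5294, 0.088, 0.0932]
orientation: [-2.442, -1.967, 0.008]
force: [-19.6, 6.1, 11.7]
opening: 0.0446
gripper_force: 11.9
```

```bash
python3 goal.py 24 36.5 94
```

```text
t 12.0 pos [0.52939422 0.08797534 0.09323516] trip xyz mm [23.8, 13.2, 93.2]
F trip [-1.71, -20.46, 11.69] open 0.04457932736927208 gf 11.942069409415126
shift [-0.0003  0.0233 -0.0009] turn [-0.0074  0.0002  0.0026]
tool axes in trip:  [[-1.0, -0.003, 0.0], [-0.003, 1.0, -0.007], [-0.0, -0.007, -1.0]] q [0.07 0.08 1.8  0.   1.27 0.28]
```

move_arm --deltas '[0,-0.001,0,0,0,0,0.452,0,-0.002,0,0,0,0,0.43,0,-0.003,0,0,0,0,0.409,0,-0.004,0,0,0,0,0.387,0,-0.0045,0,0,0,0,0.37,0,-0.0045,0,0,0,0,0.35,0,-0.0045,0,0,0,0,0.33,0,-0.0045,0,0,0,0,0.3]'

```text
t: 13.0
tool_pos: [0.5248, 0.0888, 0.0931]
orientation: [-2.442, -1.967, 0.008]
force: [-21.1, 4.0, 15.4]
opening: 0.0345
gripper_force: 35.0
```

```bash
python3 goal.py 24 36.5 94
```

```text
t 13.0 pos [0.52481043 0.08884796 0.09306637] trip xyz mm [23.9, 8.5, 93.1]
F trip [0.69, -21.49, 15.43] open 0.03445164708182259 gf 34.99112516641617
shift [-0.0001  0.028  -0.0012] turn [-0.0079  0.0004  0.0025]
tool axes in trip:  [[-1.0, -0.002, 0.0], [-0.002, 1.0, -0.008], [-0.0, -0.008, -1.0]] q [0.07 0.07 1.81 0.   1.27 0.28]
```

```bash
python3 - <<'E'
from h import *
from goal import T,ex,ey
p,d,m=shot('side','d_side.png')
u,v=proj(m,(T+[0,0,.11]+ex*.02)[None])[0].astype(int)
a=cv2.imread('pics/c_side.png')
f=lambda q:cv2.resize(q[v-30:v+40,u-26:u+27],(398,525),interpolation=cv2.INTER_CUBIC)
cv2.imwrite('pics/d_sidec.png',np.hstack([f(a),f(p[:,:,::-1])]))
# foot end in both side images along the leg's top line
from fit import profile
for n,q in (('c',a[:,:,::-1].copy()),('d',p)):
  for x0,x1 in((-4,14),(108,130)):
    xs,s=profile(q,m,T[:2],ex[:2],ey[:2],x0=x0,x1=x1,w=4)
    print(n,[(round(x*1e3),int(c[0]),int(c[0]-c[1])) for x,c in zip(xs,s)])
E
```

```text
c [(-4, 56, 24), (-3, 62, 28), (-2, 69, 32), (-1, 75, 36), (0, 81, 38), (1, 86, 39), (2, 92, 40), (3, 97, 41), (4, 103, 42), (5, 105, 39), (6, 106, 36), (7, 108, 33), (8, 110, 31), (9, 111, 28), (10, 111, 24), (11, 110, 20), (12, 110, 16), (13, 110, 13)]
c [(108, 95, 2), (109, 94, 2), (110, 94, 2), (111, 93, 2), (112, 92, 2), (113, 90, 2), (114, 89, 2), (115, 85, 1), (116, 81, 1), (117, 77, 1), (118, 74, 1), (119, 68, 1), (120, 62, 1), (121, 57, 1), (122, 51, 0), (123, 46, 1), (124, 42, 1), (125, 37, 0), (126, 33, 0), (127, 30, 0), (128, 28, 0), (129, 27, 0)]
d [(-4, 54, 23), (-3, 60, 27), (-2, 66, 30), (-1, 72, 34), (0, 77, 36), (1, 81, 36), (2, 85, 37), (3, 90, 38), (4, 94, 39), (5, 96, 37), (6, 97, 33), (7, 98, 31), (8, 99, 27), (9, 101, 25), (10, 100, 21), (11, 100, 18), (12, 99, 15), (13, 99, 11)]
d [(108, 95, 1), (109, 95, 2), (110, 94, 2), (111, 92, 2), (112, 90, 1), (113, 88, 1), (114, 86, 1), (115, 82, 1), (116, 78, 1), (117, 74, 1), (118, 69, 1), (119, 64, 1), (120, 59, 1), (121, 53, 1), (122, 49, 1), (123, 43, 1), (124, 39, 1), (125, 35, 1), (126, 31, 1), (127, 27, 1), (128, 26, 0), (129, 25, 0)]
```

View pics/d_sidec.png

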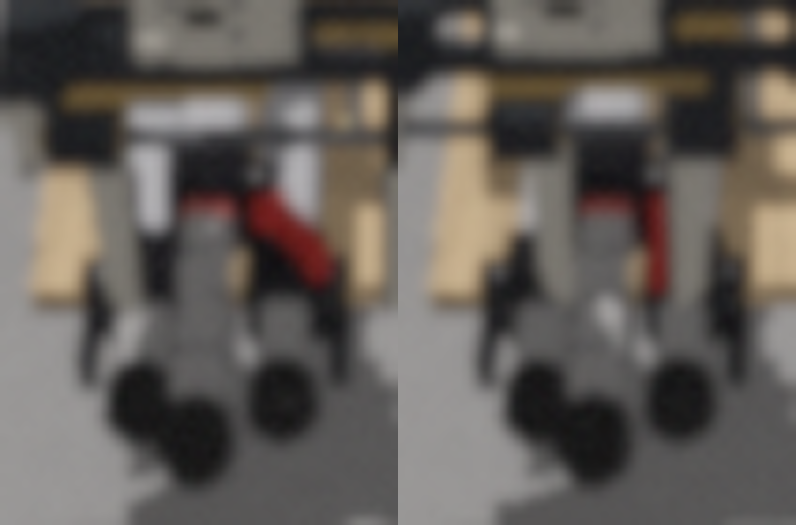

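The right half, after closing, shows the lever shut along the leg at (655,240). The pads are on the tube's back and on the lever, and the ring is still at the mouth (605,203). The foot moved less than 0.6 mm from before. The fingers are holding at 35 N, so I hand in.

```bash
python3 -c "
from plant import robot
print(robot.close_job())"
```

```text
the job is handed in; nothing more can be done
None
```

I slid the top leg in about 103 mm until the ring's near edge was at the collar mouth (within about 1 mm by my measurement), then swung the lever shut while holding the leg, and handed the job in with the fingers still pressing at 35 N.

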